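# Slide a turned spacer along the jig rail into its corner pocket

### The arm

A 6-joint arm with a two-finger parallel gripper is mounted at the origin on the work surface. World frame = base frame: x ahead of the robot, y to its left, z up, the work surface at z = 0. Lengths are in m, angles in rad, forces in N, time in s.
With the tool pointing down it reaches from about 0.325 to 0.775 m from the base axis. Payload 5.5 kg.
Tool frame: the origin (TCP) lies at the very end of the fingers, on their centre line; the grasp point (between the pads) lies 19 mm behind it; z points along the fingers, x is the direction in which the jaws open and shut, and the axes are right-handed (so a half turn about z gives the same grasp; the last joint's range is limited). The gripper opens to 85 mm and grips with 20 to 120 N. Pads are 22 mm wide; open, the fingers measure 114 mm over their backs; the gripper's body (76 mm by 85 mm) begins 54 mm behind the grasp point. The pads swing forward as they close: fully open they stand 13 mm farther back than shut.
Start: joints at [-1.255, 0.091, 1.231, -0, 1.82, -0.057], TCP at [0.219, -0.559, 0.231] pointing down, gripper open.
Joint ranges: [-2.87, 2.87], [-0.86, 2.18], [0.17, 2.46], [-1.51, 4.65], [0.06, 2.69], [-2.65, 2.65]. Speed limits (rad/s): [2.57, 2.57, 3.01, 3.14, 3.14, 3.14].

### API

Orientations are given as a rotation vector (axis times angle).
In Python, from rig import ctrl gives the robot as it stands. The module is installed in compiled form; this text tells all that it offers.
- The arm moves only by the tool play_rows, never from a script. Its argument "targets" is text: rows parted by semicolons, each of 4 numbers parted by spaces: the shift along the tool's x, y, z as a fraction of full scale, then the turn about the tool's z as a fraction of full scale. In form: dx dy dz yaw; .... A call has 1 to 12 rows; each row shifts and turns the commanded pose from where the row before left it, along the tool's axes as they then stand; what a row does not reach is not made up. Full scale, the value 1, is 30 mm for a shift and 60 degrees for a turn. A row lasts 1/12 s, in which the tool goes at most 41.7 mm and 7.16 degrees, less where a joint would pass 70% of its speed; a pose out of reach is approached as far as the arm can. A call with a number of a shift or a turn outside -1 to 1 is refused whole. A call with a gripper value outside its range is refused whole. "gripper" is the opening, from 0 (shut) to 1 (fully open), set as the call begins (left out, the last holds). The fingers move at their own pace and stop on an object; "squeeze" is the grip in N (left out, the last holds). Time passes only in rows, so rows that do not move let the fingers close. It gives the time, the measured TCP pose, the force and the opening at its end, in the units of the state.
- ctrl.get_obs(): the state, without advancing time (a new reading comes with each control period).
- ctrl.grab_frame(name): name is "scene" or "top" or "wrist"; returns the picture (480x640x3 uint8, red, green, blue); there is no depth.
- ctrl.camera_info(name): a dict with "fovy" (degrees; the focal length in pixels is half the picture's height over the tangent of half this angle, whatever the lens; pixels are square), "cx", "cy" (the principal point, pixels), "camera_from_world" (4x4, takes a point from world to camera coordinates); the wrist camera has in their place "hand_eye" (4x4, takes a point from camera to tool coordinates, whose origin is the TCP and whose axes are the tool frame's). Camera axes: x right, y up, looking along -z (the intrinsics and any distortion apply to the point x, -y, -z); pixel columns grow to the right and rows downward; lengths in m; the calibration is good to about 2 mm. A picture is of the moment at which its call begins: read the wrist's pose just before it. camera_info takes no time and is no camera call.
- ctrl.job_done(): hands the job in, once; it reports no verdict.
The state is a dict: "time": time; "joint_positions": joint angles; "dq": joint speeds; "tau": joint torques, N m; "tool_pos": TCP position; "tool_rot": TCP orientation; "contact_force": force on the tool from outside, world axes, zero at the start; "moment": the same for the moment, N m; "opening": finger opening in m.
Only numpy, scipy, OpenCV 4.12 (cv2) and the standard library are available. Lean on these libraries where they do the work, as an engineer would, in place of code of your own. Each camera call takes 0.05 s, during which the arm holds its last target.

### The job

Push the round wooden spacer disc straight across the jig onto its long rail, then, keeping it against the rail all the way, slide it along into the corner pocket until it sits touching both the rail and the end stop. Only push it with the fingertips: do not lift it off the jig or tip it up, and leave everything else on the jig and the counter where it stands. Finish with the hand clear of everything.

Things in the scene. Friction and masses are not known exactly. Their poses are not given: they have to be found in the camera images.
- jig: Fixed white jig plate, 12 mm thick, carrying three dark steel bars 16 mm high. Origin on the counter under the plate; x points across it, away from the robot, y along the long rail towards the corner pocket (robot's left), z up; turned up to 0.5 rad. Plate spans x -120 to 95, y -165 to 170 mm.
- rail_mid (a point): Mid-length of the long rail, on its inner (robot-side) face at plate level. The rail is 300 mm long along the jig's y, 20 mm wide, at the plate's far side; its inner face is at jig x = 70 mm. Jig axes.
- lip (a point): Centre of the foot of the lip, a short bar parallel to the rail, 10 mm wide (x), 26 mm long (y), on the robot's side of the pocket. Its +y end meets the end stop, a bar across the jig with its inner face at jig y = 140 mm. The pocket is 56 mm wide between rail and lip, and open from above and towards -y.
- pocket (a point): Point on the plate's top (12 mm above the counter) where the centre of the spacer's underside lies when it touches both rail and end stop: 25 mm from each face, jig frame x = 45, y = 115 mm. Jig axes.
- spacer_center (a point): Centre (half-way up) of the loose spacer: a waxed dark-wood disc (slides easily, friction about 0.3), 50 mm diameter, 16 mm thick, about 35 g, a dark 12 mm bore mark on top. It lies flat on the jig plate, 45 to 90 mm short of where it would touch the rail and 155 to 220 mm from its seat along the rail.
- offcut: Bystander: small loose wooden block 34 x 26 x 24 mm on the jig plate, at the robot side near the pocket end. Origin: centre of its underside.
- dowel: Bystander: loose short turned peg with a wider head, 28 mm across, 40 mm high, standing on the jig plate at the robot side. Origin: centre of its underside.
- jar_a: Bystander: brown glazed jar with knobbed lid, 80 mm diameter, 106 mm high, on the counter to the left. Origin: centre of its underside.
- jar_b: Bystander: a second jar like the first. Origin: centre of its underside.
- bell: Bystander: chrome desk bell with a push button, 84 mm diameter, 59 mm high, on the counter to the right. Origin: centre of its underside.
- roof: Bystander: wooden puppet base shaped like a three-tier pagoda roof, 120 mm square, 112 mm high, on the counter to the right. Origin: centre of its underside.
- sander: Bystander: cork and wood sanding block 100 x 60 x 36 mm on the counter to the far left. Origin: centre of its underside.
Mind the look-alikes: they are no part of the job. What is shaped like the part that bears spacer_center but orange or turquoise is not meant.

How it is judged:
On the way, in this order (a step that is already met when the one before it is completed fails the run):
1. the spacer lies against the long rail (within 3 mm) while its centre is still at least 75 mm short of its seat (x of spacer_center in the frame of pocket between -0.003 and 0.004 m and y of spacer_center in the frame of pocket below -0.075 m), for 0.2 s.
2. the spacer is slid along the rail to the end of the pocket (x of spacer_center in the frame of pocket between -0.003 and 0.004 m and y of spacer_center in the frame of pocket above -0.003 m), for 0.2 s.
At the end, for the whole second after the job is handed in: The spacer rests flat on the jig plate in the corner pocket, within 3 mm of touching both the long rail and the end stop, at rest (all of step 2 and y of spacer_center in the frame of pocket below 0.004 m and z of spacer_center in the frame of pocket between 0.005 and 0.011 m and angle between spacer_center's own z axis and vertical below 0.06 rad and linear speed of spacer below 0.01 m/s).
It fails at once if the spacer is lifted more than about 6 mm off the jig, or tipped up (z of spacer_center in the frame of pocket above 0.0145 m or angle between spacer_center's own z axis and vertical above 0.3 rad).
It fails at once if within the last 75 mm before its seat the spacer strays more than 10 mm from the rail (y of spacer_center in the frame of pocket above -0.075 m and x of spacer_center in the frame of pocket below -0.01 m).
It fails at once if a bystander is moved more than 15 mm or the peg is tipped (distance of any of offcut, dowel, jar_a, jar_b, bell, roof, sander from where it was at the start of the episode above 0.015 m or angle between dowel's own z axis and vertical above 0.4 rad).
It also fails if it takes over 51 s, if anything falls off the work surface, if the arm or the gripper's body presses on something with over 40 N, if the wrist force passes 120 N, or if a joint passes its speed limit or range.

## Working session

There is one attempt and no reset: what is moved stays moved. The work goes in short steps, Python scripts to look and compute and a tool call to move; the robot and the scene stay as the last step left them, time stands still between calls to the robot, and variables do not carry over. Pictures are saved under pics/ and viewed, and the job is handed in when it is done.

Besides the shell and the picture viewer there is one more tool, called after "Call:" as name(argument=value, ...) on one line, values as JSON. play_rows: Moves the arm, as the interface text tells. Shift numbers are shares of 30 mm and turn numbers shares of 60 degrees, none past 1 either way. Its arguments: {"type":"object","properties":{"targets":{"type":"string"},"gripper":{"type":"number"},"squeeze":{"type":"number"}},"required":["targets"]}

```bash
mkdir -p pics; ls; python3 - <<'E'
from rig import ctrl
import cv2
o=ctrl.get_obs()
for k,v in o.items(): print(k,v)
for n in ("scene","top","wrist"):
    i=ctrl.camera_info(n); print(n,i)
for n in ("scene","top"):
    cv2.imwrite(f"pics/{n}0.png",ctrl.grab_frame(n)[:,:,::-1])
E
```

```text
pics
time 0.0
joint_positions [-1.25469176e+00  9.18993272e-02  1.23191292e+00 -3.37366337e-06
  1.81980210e+00 -5.67159007e-02]
dq [-0.00011071 -0.0002809   0.00013599 -0.00077104  0.00097748  0.00082146]
tau [ 5.14745061e-04 -4.58733594e+01 -4.18019950e+01 -3.98698444e-05
  1.14726558e-02  2.88526246e-05]
tool_pos [ 0.21844467 -0.55851188  0.23011138]
tool_rot [-2.59364477e+00  1.77055856e+00  2.51924058e-03]
contact_force [ 0.00433286 -0.1737295   0.23570625]
moment [ 0.05858199 -0.01678006  0.00373454]
opening 0.08528703162807375
scene {'fovy': 46.28447999217718, 'cx': 325.17655566042845, 'cy': 245.81691279053925, 'camera_from_world': array([[ 0.19258813,  0.98127668, -0.00242616, -0.15988273],
       [-0.76703962,  0.15208247,  0.62331464,  0.37352956],
       [ 0.6120131 , -0.11818204,  0.78196737, -1.78900033],
       [ 0.        ,  0.        ,  0.        ,  1.        ]])}
top {'fovy': 45.40909177643879, 'cx': 322.7293647019586, 'cy': 233.5720407195751, 'camera_from_world': array([[ 0.04501417, -0.99898355, -0.00236662,  0.06242473],
       [ 0.97577515,  0.04346044,  0.21441561, -0.53045447],
       [-0.21409481, -0.01196103,  0.97673965, -1.34081983],
       [ 0.        ,  0.        ,  0.        ,  1.        ]])}
wrist {'fovy': 70.8900959880651, 'cx': 318.88905886901915, 'cy': 241.2732949017582, 'hand_eye': array([[ 9.99999729e-01, -6.92649884e-04, -2.49234698e-04,
         1.90779319e-04],
       [-7.35280496e-04, -9.56082664e-01, -2.93096227e-01,
        -7.46677337e-02],
       [-3.52759067e-05,  2.93096331e-01, -9.56082915e-01,
        -1.42574447e-01],
       [ 0.00000000e+00,  0.00000000e+00,  0.00000000e+00,
         1.00000000e+00]])}
```

View pics/top0.png

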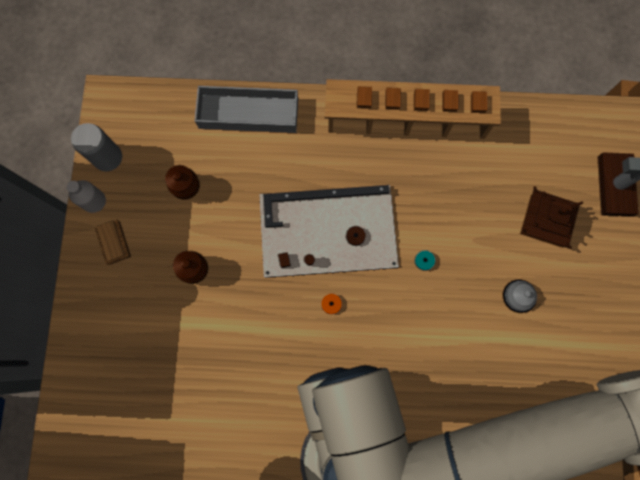

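View pics/scene0.png

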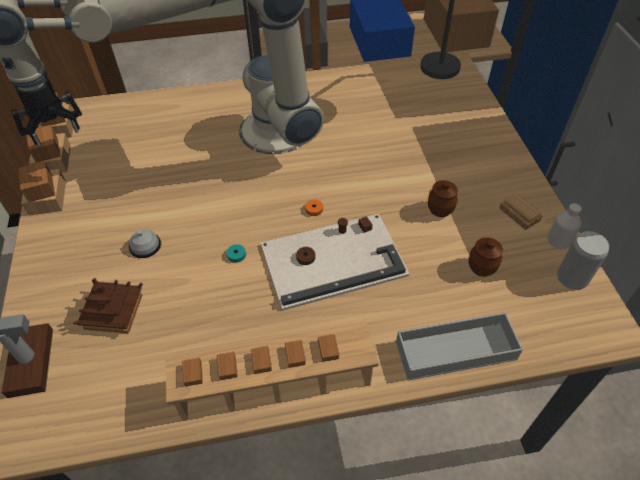

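The top view has three disc shapes: a dark-wood one on the plate at (356,236), an orange one at (332,304) and a turquoise one at (426,260). The dark one on the jig fits the description. I'll check it in an enlarged crop.

```bash
python3 - <<'E'
import cv2
im=cv2.imread("pics/top0.png")[175:315,250:450]
cv2.imwrite("pics/top0c.png",cv2.resize(im,None,fx=4,fy=4,interpolation=cv2.INTER_CUBIC))
im=cv2.imread("pics/scene0.png")[195:310,250:415]
cv2.imwrite("pics/scene0c.png",cv2.resize(im,None,fx=4.8,fy=4.8,interpolation=cv2.INTER_CUBIC))
E
```

```text
(no output)
```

View pics/top0c.png

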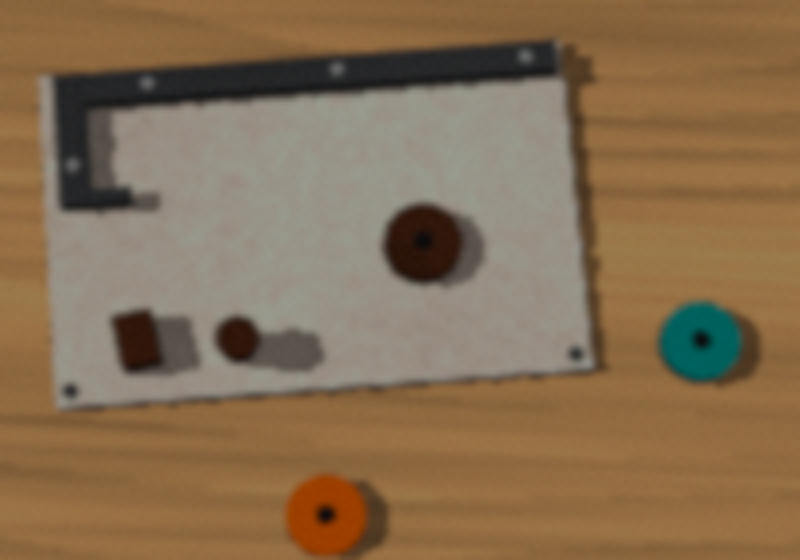

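View pics/scene0c.png

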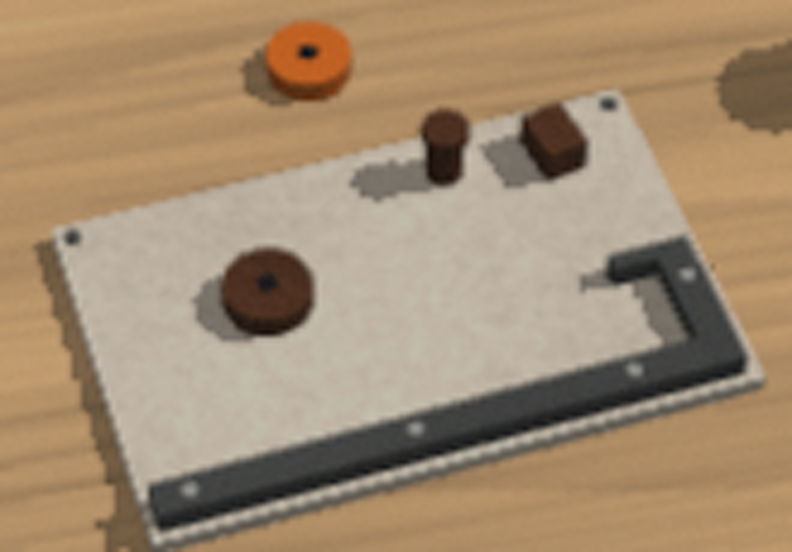

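The crop confirms it: a dark-wood disc with a bore mark, lying on the plate at about (355.5,235) in the top image. The rail is at the far side, and the stop and lip are at the left. Next I'll fit the jig pose and the disc position from both views.

```bash
cat > h.py <<'E'
import numpy as np
from rig import ctrl
from scipy.optimize import least_squares
def K(n):
    i=ctrl.camera_info(n); f=240/np.tan(np.radians(i['fovy'])/2); return i,f
def proj(n,P,T=None):
    i,f=K(n); T=i['camera_from_world'] if T is None else T
    p=np.c_[np.atleast_2d(P),np.ones(len(np.atleast_2d(P)))]@T.T
    return np.c_[i['cx']+f*p[:,0]/-p[:,2], i['cy']-f*p[:,1]/-p[:,2]]
def back(n,uv,z,T=None):
    i,f=K(n); T=i['camera_from_world'] if T is None else T
    R=T[:3,:3]; c=-R.T@T[:3,3]
    d=R.T@np.array([(uv[0]-i['cx'])/f,-(uv[1]-i['cy'])/f,-1])
    return c+d*(z-c[2])/d[2]
def j2w(q,P):
    P=np.atleast_2d(P); c,s=np.cos(q[2]),np.sin(q[2])
    return np.c_[q[0]+c*P[:,0]-s*P[:,1],q[1]+s*P[:,0]+c*P[:,1],P[:,2]]
E
python3 - <<'E'
from h import *
uc=lambda p,k,o:(np.array(p,float)+.5)/k-.5+np.array(o)
top=lambda p:uc(p,4,(250,175)); sc=lambda p:uc(p,4.8,(250,195))
J=np.array
feats=[('top',top((58,408)),(-.12,.17,.012)),('top',top((597,368)),(-.12,-.165,.012)),('top',top((42,75)),(.095,.17,.012)),
('top',top((88,107)),(.07,.14,.028)),('top',top((61,208)),(.004,.16,.028)),
('scene',sc((54,232)),(-.12,-.165,.012)),('scene',sc((617,92)),(-.12,.17,.012)),('scene',sc((763,378)),(.095,.17,.012)),('scene',sc((157,546)),(.095,-.165,.012)),('scene',sc((686,345)),(.07,.14,.028))]
for sub in (feats,feats[:5],feats[5:]):
    def r(q): return np.concatenate([(proj(n,j2w(q,P))[0]-uv) for n,uv,P in sub])
    s=least_squares(r,[.5,0,0]); print(s.x,np.degrees(s.x[2])); print(s.fun.reshape(-1,2).round(2))
    if sub is feats:q=s.x
def w2j(p): c,s_=np.cos(q[2]),np.sin(q[2]); d=np.array(p[:2])-q[:2]; return J([c*d[0]+s_*d[1],-s_*d[0]+c*d[1]])
for nm,n,uv,z in [('disc','top',top((424,240)),.028),('disc','scene',sc((267,283)),.028),('dowel','top',top((238,338)),.052),('dowel','scene',sc((445,180)),.012),('off','top',top((136,341)),.036),
 ('lipend','top',top((131,198)),.028),('railend','top',top((557,76)),.028)]:
    p=back(n,uv,z); print(nm,n,p.round(4),w2j(p).round(4))
E
```

```text
[0.56238643 0.07273829 0.12181776] 6.979643425063936
[[ 0.03 -0.45]
 [-0.27 -0.75]
 [-0.58 -0.33]
 [-0.38 -1.51]
 [-0.1  -0.78]
 [-1.66 -0.74]
 [-0.68 -1.1 ]
 [-0.02 -0.51]
 [-1.69 -0.36]
 [ 1.83 -1.98]]
[0.56031203 0.0719357  0.12012239] 6.882505930531857
[[ 0.21  0.29]
 [-0.03  0.21]
 [-0.27  0.35]
 [-0.08 -0.8 ]
 [ 0.16 -0.06]]
[0.56507313 0.07327284 0.11823864] 6.774574899992265
[[-1.23 -0.2 ]
 [-0.02 -0.29]
 [ 0.46  0.53]
 [-1.51  0.37]
 [ 2.31 -0.99]]
disc top [0.5346 0.0045 0.028 ] [-0.0359 -0.0643]
disc scene [0.5367 0.0056 0.028 ] [-0.0336 -0.0636]
dowel top [0.4635 0.1163 0.052 ] [-0.0928  0.0552]
dowel scene [0.472  0.1171 0.012 ] [-0.0843  0.055 ]
off top [0.4616 0.1792 0.036 ] [-0.0871  0.1179]
lipend top [0.5533 0.1884 0.028 ] [0.005  0.1159]
railend top [ 0.6444 -0.076   0.028 ] [ 0.0633 -0.1576]
```

```bash
cat >> h.py <<'E'
from scipy.spatial.transform import Rotation as Ro
def plan(goal,yang=None):
    """goal world TCP; yang=desired world angle (deg) of tool +y. Prints tool-frame shift in full-scale units (turn first)"""
    o=ctrl.get_obs(); R=Ro.from_rotvec(o['tool_rot']).as_matrix()
    a=np.degrees(np.arctan2(R[1,1],R[0,1])); t=0
    if yang is not None:
        t=-((yang-a+180)%360-180)
        R=R@Ro.from_euler('z',t,degrees=True).as_matrix()
    d=R.T@(np.array(goal)-o['tool_pos'])
    print('y angle',round(a,2),'turn',round(t,2),'deg =',round(t/60,3),'fs ; tool shift mm',(d*1e3).round(1),'fs',(d/.03).round(3))
E
python3 - <<'E'
from h import *
plan([.5,.06,.25],187)
E
```

```text
y angle -158.64 turn 14.36 deg = 0.239 fs ; tool shift mm [-579.7 -354.8  -18.9] fs [-19.322 -11.827  -0.629]
```

Call:
play_rows(targets="0 0 0 0.08; 0 0 0 0.08; 0 0 0 0.08; -0.9 -0.55 -0.03 0; -0.9 -0.55 -0.03 0; -0.9 -0.55 -0.03 0; -0.9 -0.55 -0.03 0; -0.9 -0.55 -0.03 0; -0.9 -0.55 -0.03 0; -0.9 -0.55 -0.03 0; -0.9 -0.55 -0.03 0; -0.9 -0.55 -0.03 0", gripper=0)

```text
time: 1.1
tool_pos: [0.3367, -0.298, 0.239]
tool_rot: [-2.352, 2.083, 0.001]
contact_force: [0.3, -0.4, -0.8]
opening: 0.0002
```

Call:
play_rows(targets="-0.9 -0.55 -0.03 0; -0.9 -0.55 -0.03 0; -0.9 -0.55 -0.03 0; -0.9 -0.55 -0.03 0; -0.9 -0.55 -0.03 0; -0.9 -0.55 -0.03 0; -0.9 -0.55 -0.03 0; -0.9 -0.55 -0.03 0; -0.9 -0.55 -0.03 0; -0.9 -0.55 -0.03 0; 0 0 0 0; 0 0 0 0")

```text
time: 2.1
tool_pos: [0.4676, -0.0104, 0.2477]
tool_rot: [2.355, -2.078, -0.002]
contact_force: [-0.1, 0.6, 0.7]
opening: 0.0001
```

```bash
python3 - <<'E'
from h import *
import cv2
o=ctrl.get_obs(); print(o['time'],o['tool_pos'],o['tool_rot'],o['contact_force'],o['opening'],o['joint_positions'])
plan([.5,.06,.25],187)
np.savez('w1.npz',p=o['tool_pos'],r=o['tool_rot'])
im=ctrl.grab_frame('wrist')[:,:,::-1]; cv2.imwrite('pics/w1.png',im)
E
```

```text
2.1 [ 0.46762344 -0.01037479  0.24769274] [ 2.35484586e+00 -2.07793532e+00 -1.75765988e-03] [-0.09917547  0.55518626  0.70178189] 7.215674124118468e-05 [-9.48071685e-02 -2.58807082e-01  1.53222574e+00 -1.85901734e-04
  1.86968649e+00  1.35115908e+00]
y angle -172.85 turn 0.15 deg = 0.002 fs ; tool shift mm [-65.9 -40.7  -2.4] fs [-2.197 -1.357 -0.079]
```

View pics/w1.png

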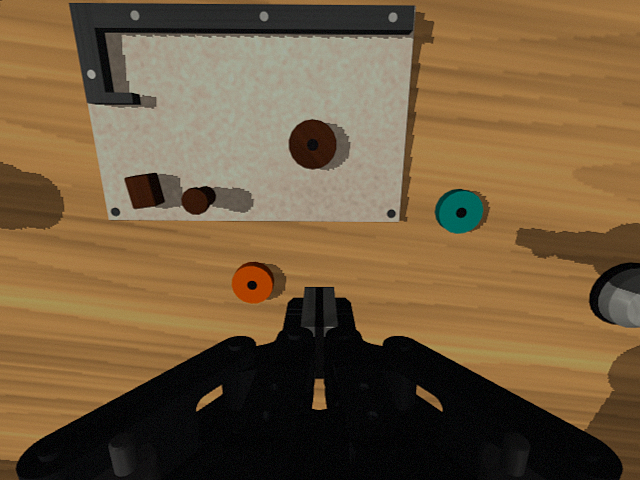

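```bash
python3 - <<'E'
import cv2
im=cv2.imread("pics/w1.png")
a=im[0:150,60:260];cv2.imwrite("pics/w1a.png",cv2.resize(a,None,fx=4,fy=4,interpolation=cv2.INTER_CUBIC))
a=im[0:230,250:450];cv2.imwrite("pics/w1b.png",cv2.resize(a,None,fx=2.6,fy=2.6,interpolation=cv2.INTER_CUBIC))
E
```

```text
(no output)
```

View pics/w1a.png

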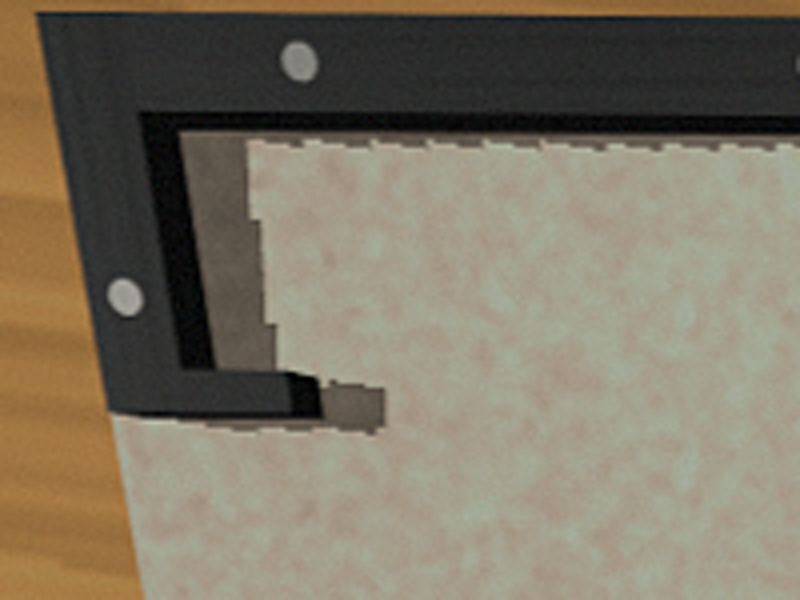

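View pics/w1b.png

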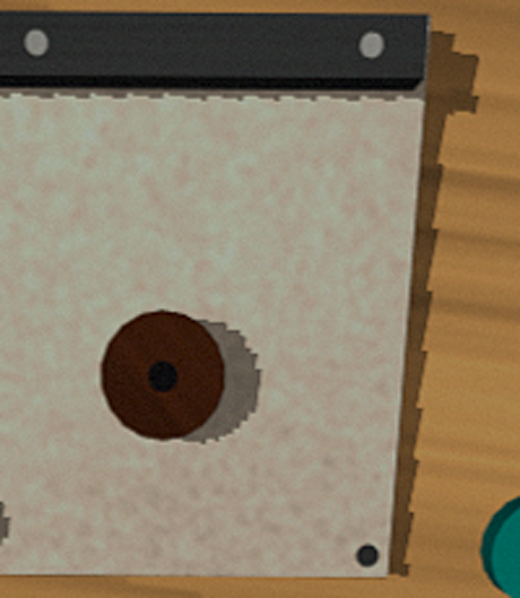

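```bash
cat >> h.py <<'E'
def wristT(p,r):
    H=ctrl.camera_info('wrist')['hand_eye']; W=np.eye(4); W[:3,:3]=Ro.from_rotvec(r).as_matrix(); W[:3,3]=p
    return np.linalg.inv(W@H)
def w2j(q,p): c,s_=np.cos(q[2]),np.sin(q[2]); d=np.array(p[:2])-q[:2]; return np.array([c*d[0]+s_*d[1],-s_*d[0]+c*d[1]])
E
python3 - <<'E'
from h import *
w=np.load('w1.npz'); T=wristT(w['p'],w['r'])
uc=lambda p,k,o:(np.array(p,float)+.5)/k-.5+np.array(o)
A=lambda p:uc(p,4,(60,0)); B=lambda p:uc(p,2.6,(250,0))
F=[(A((141,112)),(.07,.14,.028)),(A((180,131)),(.07,.14,.012)),(A((290,373)),(.014,.114,.028)),(A((291,416)),(.004,.114,.028)),(A((182,369)),(.014,.14,.028)),
(B((390,577)),(-.12,-.165,.012)),((109,219.),(-.12,.17,.012)),(B((424,89)),(.07,'y',.012))]
def r(q): return np.concatenate([proj('wrist',j2w(q,[P[0],q[3] if P[1]=='y' else P[1],P[2]]),T)[0]-uv for uv,P in F])
s=least_squares(r,[.56,.07,.12,-.15]); q=s.x; print(q); print(s.fun.reshape(-1,2).round(2))
def r2(q): 
    # allow a height/extra offset check
    return np.concatenate([proj('wrist',j2w(q,[P[0],q[3] if P[1]=='y' else P[1],P[2]])+[0,0,q[4]],T)[0]-uv for uv,P in F])
s2=least_squares(r2,[.56,.07,.12,-.15,0]); print(s2.x,s2.fun.reshape(-1,2).round(2).tolist())
for uv in (B((163,377)),B((162.5,375.5))):
    p=back('wrist',uv,.028,T); print(p,w2j(q,p))
np.save('q.npy',q[:3])
for n,jp in [('push1',(-.09,-.0643)),('rail contact',(.045,-.0643)),('pocket',(.045,.115))]:
    print(n,j2w(q,[jp[0],jp[1],.02]))
E
```

```text
[ 0.56096459  0.07301757  0.12072856 -0.16363749]
[[-0.4  -0.21]
 [ 0.17  0.1 ]
 [-0.52 -0.64]
 [ 0.83 -0.51]
 [ 0.17  0.23]
 [-0.05 -0.13]
 [-0.21  1.14]
 [-0.    0.24]]
[ 5.61005686e-01  7.32201235e-02  1.20863601e-01 -1.63945062e-01
 -4.11667188e-04] [[-0.35, -0.13], [0.21, 0.17], [-0.5, -0.64], [0.84, -0.52], [0.22, 0.23], [-0.28, -0.29], [-0.16, 1.02], [-0.0, 0.26]]
[0.5339848  0.00449864 0.028     ] [-0.03503552 -0.06477087]
[0.53452851 0.00476406 0.028     ] [-0.0344638  -0.06457286]
push1 [[ 0.47936369 -0.0016536   0.02      ]]
rail contact [[0.61338104 0.0146052  0.02      ]]
pocket [[0.59178696 0.1926001  0.02      ]]
```

```bash
python3 - <<'E'
from h import *
q=np.load('q.npy'); print(np.degrees(q[2]))
plan(j2w(q,[-.091,-.0645,.0195])[0],180+np.degrees(q[2]))
E
```

```text
6.9172368789975005
y angle -172.96 turn 0.13 deg = 0.002 fs ; tool shift mm [ -8.1 -12.4 228.3] fs [-0.269 -0.413  7.611]
```

Call:
play_rows(targets="-0.269 -0.413 0.5 0.002; 0 0 0.9 0; 0 0 0.9 0; 0 0 0.9 0; 0 0 0.9 0; 0 0 0.9 0; 0 0 0.9 0; 0 0 0.8 0; 0 0 0.5 0; 0 0 0.2 0; 0 0 0 0; 0 0 0 0")

```text
time: 3.15
tool_pos: [0.4791, -0.0029, 0.0271]
tool_rot: [-2.348, 2.086, -0.001]
contact_force: [1.3, 0.5, 0.6]
opening: -0.0001
```

```bash
python3 - <<'E'
from h import *
import cv2
q=np.load('q.npy')
o=ctrl.get_obs(); print(o['tool_pos'],w2j(q,o['tool_pos']),o['contact_force'])
plan(j2w(q,[.009,-.0645,.0195])[0],180+np.degrees(q[2]))
cv2.imwrite('pics/w2.png',ctrl.grab_frame('wrist')[:,:,::-1])
E
```

```text
[ 0.47907466 -0.00292837  0.02713978] [-0.09044045 -0.06553069] [1.32708586 0.50434881 0.62459048]
y angle -173.23 turn -0.15 deg = -0.003 fs ; tool shift mm [ -1.  -99.4   7.7] fs [-0.034 -3.315  0.257]
```

View pics/w2.png

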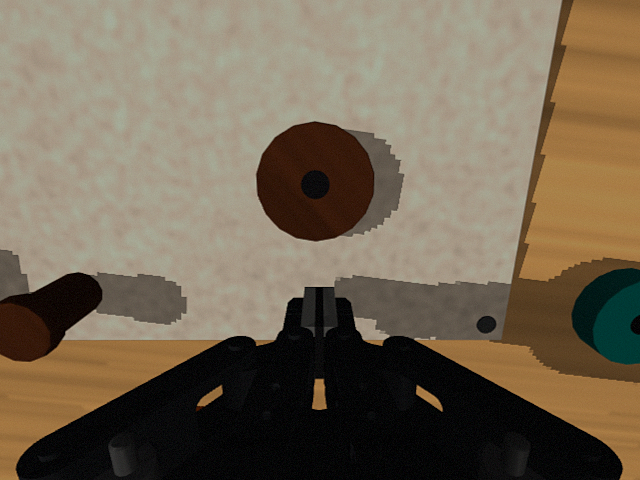

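Call:
play_rows(targets="-0.034 0 0.24 0; 0 -0.2 0 0; 0 -0.3 0 0; 0 -0.3 0 0; 0 -0.3 0 0; 0 -0.3 0 0; 0 -0.3 0 0; 0 -0.3 0 0; 0 -0.3 0 0; 0 -0.2 0 0; 0 -0.1 0 0; 0 0 0 0")

```text
time: 4.2
tool_pos: [0.5567, 0.0083, 0.019]
tool_rot: [2.35, -2.085, -0.0]
contact_force: [-0.3, -0.7, -0.8]
opening: -0.0003
```

```bash
python3 - <<'E'
from h import *
import cv2
q=np.load('q.npy')
o=ctrl.get_obs(); print(o['tool_pos'],w2j(q,o['tool_pos']),o['contact_force'])
plan(j2w(q,[.009,-.0645,.0195])[0],180+np.degrees(q[2]))
np.savez('w3.npz',p=o['tool_pos'],r=o['tool_rot'])
cv2.imwrite('pics/w3.png',ctrl.grab_frame('wrist')[:,:,::-1])
E
```

```text
[0.55672314 0.00830305 0.01902169] [-0.0120045  -0.06373265] [-0.28237045 -0.68140067 -0.7593871 ]
y angle -173.15 turn -0.07 deg = -0.001 fs ; tool shift mm [  0.8 -21.   -0.5] fs [ 0.026 -0.7   -0.016]
```

View pics/w3.png

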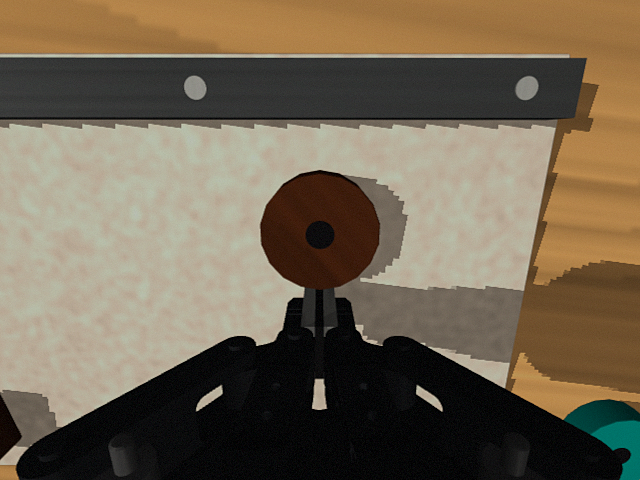

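Call:
play_rows(targets="0 -0.15 0 0; 0 -0.15 0 0; 0 -0.15 0 0; 0 -0.1 0 0; 0 -0.05 0 0; 0 0 0 0")

```text
time: 4.75
tool_pos: [0.5744, 0.0104, 0.0192]
tool_rot: [-2.35, 2.085, -0.0]
contact_force: [-0.4, 1.1, 0.2]
opening: 0.0001
```

Call:
play_rows(targets="0 -0.03 0 0; 0 -0.03 0 0; 0 0 0 0")

```text
time: 5.0
tool_pos: [0.5759, 0.0106, 0.0192]
tool_rot: [-2.35, 2.085, -0.0]
contact_force: [-0.1, -0.4, -0.4]
opening: 0.0001
```

```bash
python3 - <<'E'
from h import *
import cv2
q=np.load('q.npy')
o=ctrl.get_obs(); print(o['tool_pos'],w2j(q,o['tool_pos']),o['contact_force'])
np.savez('w4.npz',p=o['tool_pos'],r=o['tool_rot'])
im=ctrl.grab_frame('wrist')[:,:,::-1]; cv2.imwrite('pics/w4.png',im)
cv2.imwrite('pics/w4c.png',cv2.resize(im[80:280,220:420],None,fx=3,fy=3,interpolation=cv2.INTER_CUBIC))
E
```

```text
[0.57591666 0.01057622 0.01919219] [ 0.00732308 -0.06378761] [-0.05893383 -0.44504455 -0.39165498]
```

View pics/w4c.png

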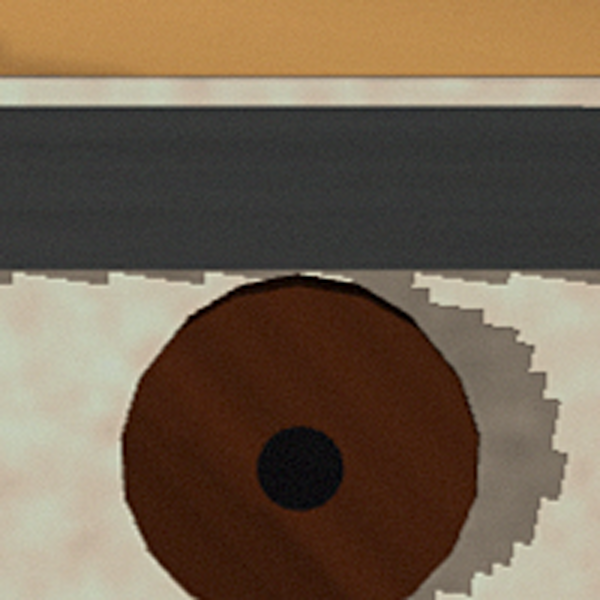

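The crop shows the disc about 2 to 3 mm short of the rail (disc top edge at v≈288, rail edge at v≈268, in crop pixels). I'll keep nudging it forward until the force rises.

Call:
play_rows(targets="0 -0.03 0 0; 0 -0.03 0 0; 0 0 0 0")

```text
time: 5.3
tool_pos: [0.5777, 0.0108, 0.0192]
tool_rot: [-2.35, 2.085, -0.0]
contact_force: [-0.6, 0.2, 0.2]
opening: -0.0003
```

Call:
play_rows(targets="0 -0.03 0 0; 0 0 0 0; 0 0 0 0")

```text
time: 5.55
tool_pos: [0.578, 0.0108, 0.0191]
tool_rot: [2.349, -2.084, -0.002]
contact_force: [-4.7, -0.1, 1.7]
opening: -0.0
```

Call:
play_rows(targets="0 0 0 0; 0 0 0 0; 0 0 0 0")

```text
time: 5.8
tool_pos: [0.578, 0.0108, 0.0191]
tool_rot: [2.349, -2.084, -0.001]
contact_force: [-4.7, -0.9, 2.7]
opening: 0.0003
```

```bash
python3 - <<'E'
from h import *
import cv2
q=np.load('q.npy')
o=ctrl.get_obs(); print(o['tool_pos'],w2j(q,o['tool_pos']),o['contact_force'],o['joint_positions'])
np.savez('w5.npz',p=o['tool_pos'],r=o['tool_rot'])
im=ctrl.grab_frame('wrist')[:,:,::-1]; cv2.imwrite('pics/w5.png',im)
cv2.imwrite('pics/w5c.png',cv2.resize(im[80:280,220:420],None,fx=3,fy=3,interpolation=cv2.INTER_CUBIC))
E
```

```text
[0.57800977 0.01084169 0.01905493] [ 0.00943293 -0.06377615] [-4.6967937  -0.93188227  2.65986955] [-3.99936451e-02  9.74959566e-02  1.60291772e+00 -1.66977122e-04
  1.44248683e+00  1.41143254e+00]
```

View pics/w5c.png

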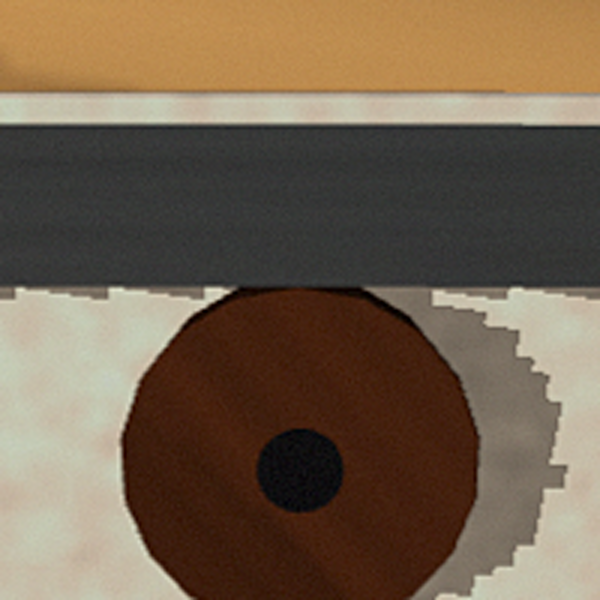

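The disc is now flush against the rail: -4.7 N contact force, and the crop shows the rail edge overlapping the disc edge. Next I'll back off, lift and turn 70° for the push along the rail. The push face will be tilted 20° so it also presses the disc toward the rail.

Call:
play_rows(targets="0 0.5 0 0; 0 0.5 0 0; 0 0.5 -0.5 0; 0 0 -0.9 0; 0 0 0 -0.116; 0 0 0 -0.116; 0 0 0 -0.116; 0 0 0 -0.116; 0 0 0 -0.116; 0 0 0 -0.116; 0 0 0 -0.116; 0 0 0 -0.116")

```text
time: 6.85
tool_pos: [0.5347, 0.0056, 0.0614]
tool_rot: [-3.053, 0.737, -0.003]
contact_force: [0.2, 0.5, 0.2]
opening: 0.0001
```

Call:
play_rows(targets="0 0 0 -0.116; 0 0 0 -0.116; 0 0 0 0; 0 0 0 0")

```text
time: 7.18
tool_pos: [0.5344, 0.0056, 0.0613]
tool_rot: [-3.119, 0.376, -0.002]
contact_force: [-0.4, -0.5, 0.3]
opening: -0.0001
```

```bash
python3 - <<'E'
from h import *
q=np.load('q.npy'); a=np.degrees(q[2])
o=ctrl.get_obs(); print(o['tool_pos'],w2j(q,o['tool_pos']),o['joint_positions'])
plan(j2w(q,[.0327,-.112,.06])[0],a+90-20+180)
E
```

```text
[0.53436446 0.00560409 0.06132933] [-0.03452549 -0.06371918] [-5.32817644e-02 -5.24235555e-02  1.67786433e+00  1.60370188e-04
  1.51480821e+00  1.86946559e-01]
y angle -103.76 turn -0.68 deg = -0.011 fs ; tool shift mm [79.7 22.4  1.4] fs [2.656 0.746 0.047]
```

Call:
play_rows(targets="0 0 0 -0.011; 0.664 0.187 0 0; 0.664 0.187 0 0; 0.664 0.187 0 0; 0.664 0.187 0 0; 0 0 0 0; 0 0 0 0")

```text
time: 7.77
tool_pos: [0.6068, -0.0345, 0.0607]
tool_rot: [-3.121, 0.357, 0.001]
contact_force: [0.0, 0.5, -0.1]
opening: -0.0001
```

```bash
python3 - <<'E'
from h import *
import cv2
q=np.load('q.npy'); a=np.degrees(q[2])
o=ctrl.get_obs(); print(o['tool_pos'],w2j(q,o['tool_pos']))
np.savez('w6.npz',p=o['tool_pos'],r=o['tool_rot'])
im=ctrl.grab_frame('wrist')[:,:,::-1]; cv2.imwrite('pics/w6.png',im)
plan(j2w(q,[.0327,-.112,.019])[0],a+90-20+180)
E
```

```text
[ 0.60681858 -0.03449997  0.06067105] [ 0.0325713  -0.11225739]
y angle -102.99 turn 0.09 deg = 0.002 fs ; tool shift mm [ 0.7  0.  41.8] fs [2.300e-02 1.000e-03 1.392e+00]
```

View pics/w6.png

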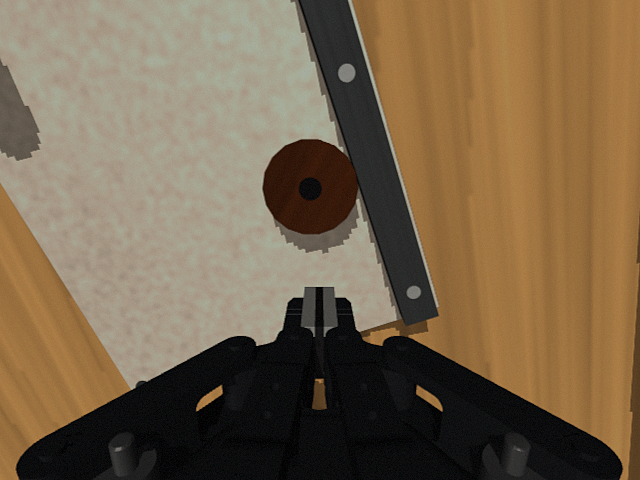

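Call:
play_rows(targets="0.023 0 0.7 0.002; 0 0 0.5 0; 0 0 0.19 0; 0 0 0 0; -0.068 -0.188 0 0; -0.068 -0.188 0 0; -0.068 -0.188 0 0; -0.068 -0.188 0 0; -0.068 -0.188 0 0; -0.068 -0.188 0 0; -0.068 -0.188 0 0; -0.068 -0.188 0 0")

```text
time: 8.82
tool_pos: [0.6014, 0.0141, 0.0195]
tool_rot: [-3.121, 0.356, 0.0]
contact_force: [0.8, -0.2, 0.0]
opening: -0.0
```

```bash
python3 - <<'E'
from h import *
import cv2
q=np.load('q.npy'); a=np.degrees(q[2])
o=ctrl.get_obs(); print(o['tool_pos'],w2j(q,o['tool_pos']),o['contact_force'])
im=ctrl.grab_frame('wrist')[:,:,::-1]; cv2.imwrite('pics/w7.png',im)
plan(j2w(q,[.0327,.0812,.019])[0],a+90-20+180)
E
```

```text
[0.60137632 0.01406179 0.01952546] [ 0.03301721 -0.06339365] [ 0.82952546 -0.19475298  0.03130814]
y angle -102.97 turn 0.11 deg = 0.002 fs ; tool shift mm [ -49.4 -134.7    0.6] fs [-1.646 -4.491  0.02 ]
```

View pics/w7.png

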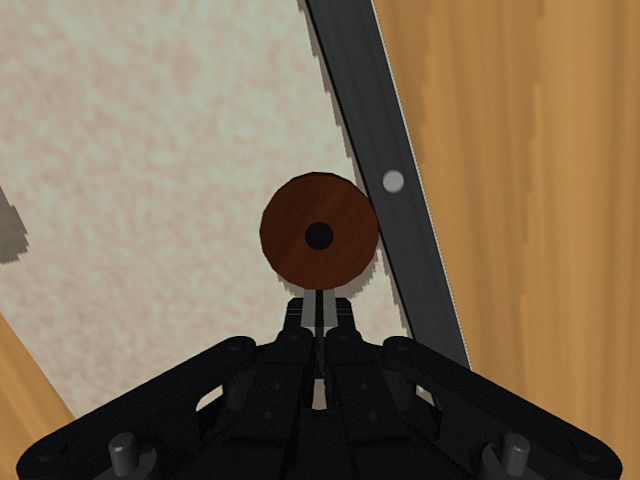

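Call:
play_rows(targets="-0.066 -0.189 0 0; -0.066 -0.189 0 0; -0.066 -0.189 0 0; -0.066 -0.189 0 0; -0.066 -0.189 0 0; -0.066 -0.189 0 0; -0.066 -0.189 0 0; -0.066 -0.189 0 0; -0.066 -0.189 0 0; 0 0 0 0")

```text
time: 9.7
tool_pos: [0.5954, 0.0684, 0.0194]
tool_rot: [-3.121, 0.355, 0.0]
contact_force: [0.5, -0.5, 0.0]
opening: 0.0
```

```bash
python3 - <<'E'
from h import *
import cv2
q=np.load('q.npy'); a=np.degrees(q[2])
o=ctrl.get_obs(); print(o['tool_pos'],w2j(q,o['tool_pos']),o['contact_force'])
np.savez('w8.npz',p=o['tool_pos'],r=o['tool_rot'])
im=ctrl.grab_frame('wrist')[:,:,::-1]; cv2.imwrite('pics/w8.png',im)
plan(j2w(q,[.0327,.0812,.019])[0],a+90-20+180)
E
```

```text
[0.5954419  0.0684031  0.01943869] [ 0.03367062 -0.00873317] [ 0.45498147 -0.48842775  0.01444365]
y angle -102.96 turn 0.12 deg = 0.002 fs ; tool shift mm [-31.9 -84.7   0.5] fs [-1.063 -2.825  0.016]
```

View pics/w8.png

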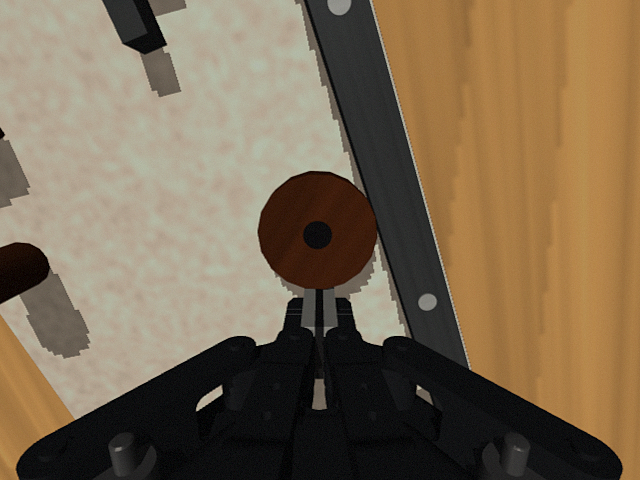

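The disc is still flush against the rail, and the lip and pocket are coming into view at the top left. I'll keep pushing.

Call:
play_rows(targets="-0.07 -0.187 0 0; -0.07 -0.187 0 0; -0.07 -0.187 0 0; -0.07 -0.187 0 0; -0.07 -0.187 0 0; -0.07 -0.187 0 0; -0.07 -0.187 0 0; -0.07 -0.187 0 0; -0.07 -0.187 0 0; -0.07 -0.187 0 0; -0.07 -0.187 0 0; 0 0 0 0")

```text
time: 10.75
tool_pos: [0.5868, 0.1337, 0.0195]
tool_rot: [-3.121, 0.355, 0.0]
contact_force: [-0.2, -0.3, 0.0]
opening: 0.0001
```

```bash
python3 - <<'E'
from h import *
import cv2
q=np.load('q.npy'); a=np.degrees(q[2])
o=ctrl.get_obs(); print(o['tool_pos'],w2j(q,o['tool_pos']),o['contact_force'])
np.savez('w9.npz',p=o['tool_pos'],r=o['tool_rot'])
im=ctrl.grab_frame('wrist')[:,:,::-1]; cv2.imwrite('pics/w9.png',im)
plan(j2w(q,[.0327,.0812,.019])[0],a+90-20+180)
E
```

```text
[0.5868451  0.13371319 0.01950635] [0.03300204 0.05713689] [-0.16247207 -0.3195619   0.01391762]
y angle -102.97 turn 0.11 deg = 0.002 fs ; tool shift mm [ -8.7 -23.1   0.5] fs [-0.29  -0.769  0.015]
```

View pics/w9.png

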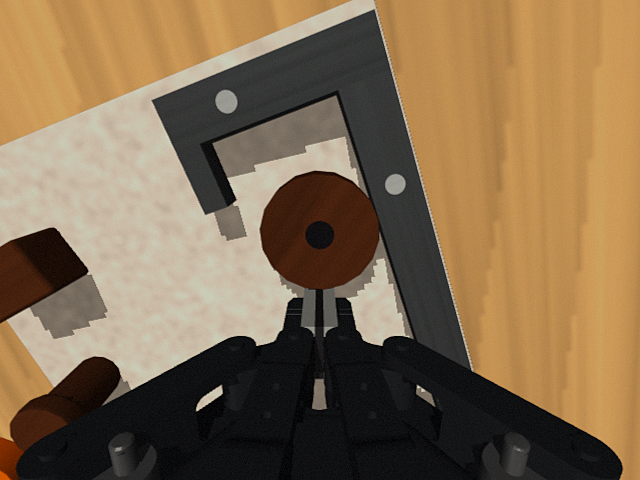

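Call:
play_rows(targets="-0.057 -0.157 0 0; -0.057 -0.157 0 0; -0.057 -0.157 0 0; -0.034 -0.094 0 0; -0.023 -0.063 0 0; 0 0 0 0; 0 0 0 0")

```text
time: 11.38
tool_pos: [0.5846, 0.1524, 0.0195]
tool_rot: [3.121, -0.356, 0.0]
contact_force: [0.5, -0.4, 0.3]
opening: -0.0003
```

Call:
play_rows(targets="-0.011 -0.031 0 0; -0.011 -0.031 0 0; 0 0 0 0; 0 0 0 0")

```text
time: 11.72
tool_pos: [0.5844, 0.1542, 0.0195]
tool_rot: [-3.121, 0.356, -0.0]
contact_force: [-0.3, 0.5, 1.0]
opening: 0.0002
```

Call:
play_rows(targets="-0.011 -0.031 0 0; 0 0 0 0; 0 0 0 0")

```text
time: 11.97
tool_pos: [0.5842, 0.1553, 0.0195]
tool_rot: [-3.121, 0.356, -0.0]
contact_force: [-0.3, -0.1, -0.5]
opening: -0.0001
```

```bash
python3 - <<'E'
from h import *
import cv2
q=np.load('q.npy'); a=np.degrees(q[2])
o=ctrl.get_obs(); print(o['tool_pos'],w2j(q,o['tool_pos']),o['contact_force'])
im=ctrl.grab_frame('wrist')[:,:,::-1]; cv2.imwrite('pics/w10.png',im)
cv2.imwrite('pics/w10c.png',cv2.resize(im[120:300,180:420],None,fx=3,fy=3,interpolation=cv2.INTER_CUBIC))
E
```

```text
[0.58424776 0.1552946  0.01947488] [0.03302277 0.07887403] [-0.25618961 -0.09634788 -0.50759708]
```

View pics/w10c.png

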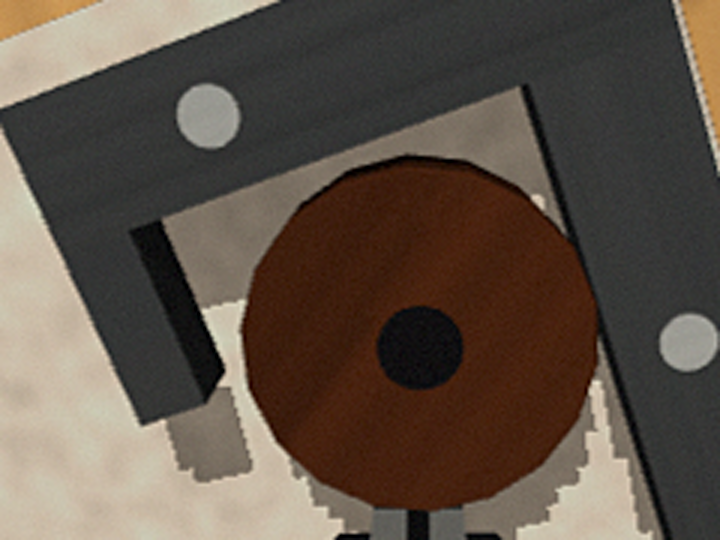

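Call:
play_rows(targets="-0.011 -0.031 0 0; -0.011 -0.031 0 0; 0 0 0 0; 0 0 0 0")

```text
time: 12.35
tool_pos: [0.584, 0.1574, 0.0195]
tool_rot: [-3.121, 0.356, -0.0]
contact_force: [0.5, -0.4, 0.5]
opening: 0.0002
```

Call:
play_rows(targets="-0.011 -0.031 0 0; 0 0 0 0; 0 0 0 0")

```text
time: 12.6
tool_pos: [0.5839, 0.1583, 0.0195]
tool_rot: [-3.121, 0.356, -0.0]
contact_force: [-0.4, 0.6, -0.5]
opening: 0.0001
```

Call:
play_rows(targets="-0.011 -0.031 0 0; 0 0 0 0; 0 0 0 0")

```text
time: 12.85
tool_pos: [0.5838, 0.1589, 0.0194]
tool_rot: [3.121, -0.356, -0.0]
contact_force: [0.1, -1.1, -0.2]
opening: -0.0002
```

```bash
python3 - <<'E'
from h import *
import cv2
q=np.load('q.npy'); a=np.degrees(q[2])
o=ctrl.get_obs(); print(o['tool_pos'],w2j(q,o['tool_pos']),o['contact_force'])
im=ctrl.grab_frame('wrist')[:,:,::-1]; cv2.imwrite('pics/w11.png',im)
cv2.imwrite('pics/w11c.png',cv2.resize(im[120:300,180:420],None,fx=3,fy=3,interpolation=cv2.INTER_CUBIC))
E
```

```text
[0.58378496 0.15889689 0.01944541] [0.03299719 0.08250584] [ 0.10795712 -1.06090902 -0.16018677]
```

View pics/w11c.png

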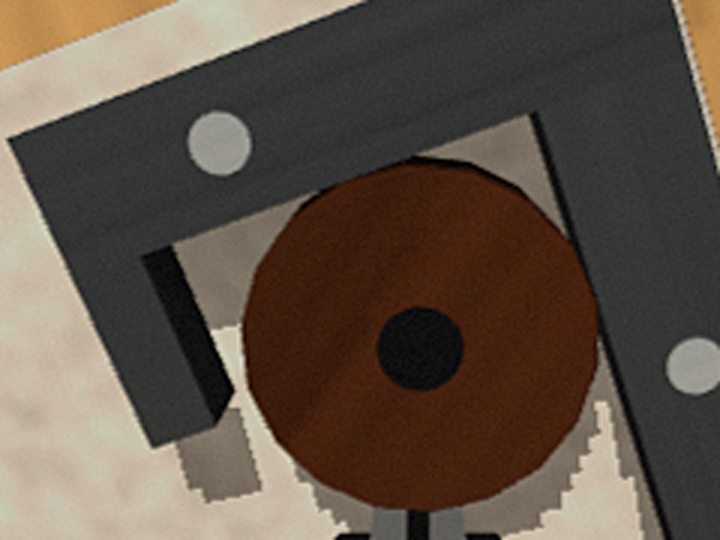

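Contact is just starting at the stop (tool y moved only 0.6 mm for the 1 mm commanded, force -1.1 N). One more small nudge should seat the disc firmly.

Call:
play_rows(targets="-0.011 -0.031 0 0; 0 0 0 0; 0 0 0 0; 0 0 0 0")

```text
time: 13.23
tool_pos: [0.5837, 0.159, 0.0195]
tool_rot: [3.119, -0.357, 0.0]
contact_force: [0.5, -4.8, 0.6]
opening: 0.0001
```

Call:
play_rows(targets="0 0.1 0 0; 0 0.4 0 0; 0 0.5 0 0; 0 0.5 0 0; 0 0 -0.6 0; 0 0 -0.9 0; 0 0 -0.9 0; 0 0 -0.9 0; 0 0 -0.9 0; 0 0 0 0; 0 0 0 0")

```text
time: 14.15
tool_pos: [0.5744, 0.1152, 0.1481]
tool_rot: [-3.12, 0.358, -0.007]
contact_force: [-0.7, -0.2, -1.2]
opening: -0.0002
```

```bash
python3 - <<'E'
from h import *
import cv2
q=np.load('q.npy')
o=ctrl.get_obs(); print(o['tool_pos'],w2j(q,o['tool_pos']),o['contact_force'])
np.savez('w12.npz',p=o['tool_pos'],r=o['tool_rot'])
im=ctrl.grab_frame('wrist')[:,:,::-1]; cv2.imwrite('pics/w12.png',im)
cv2.imwrite('pics/top1.png',ctrl.grab_frame('top')[:,:,::-1])
E
```

```text
[0.57442666 0.11521132 0.14811119] [0.01844571 0.04026531] [-0.65144495 -0.21814366 -1.20490812]
```

View pics/w12.png

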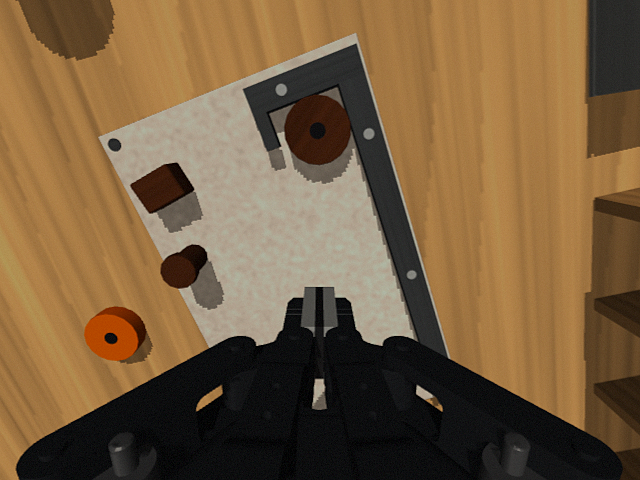

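View pics/top1.png

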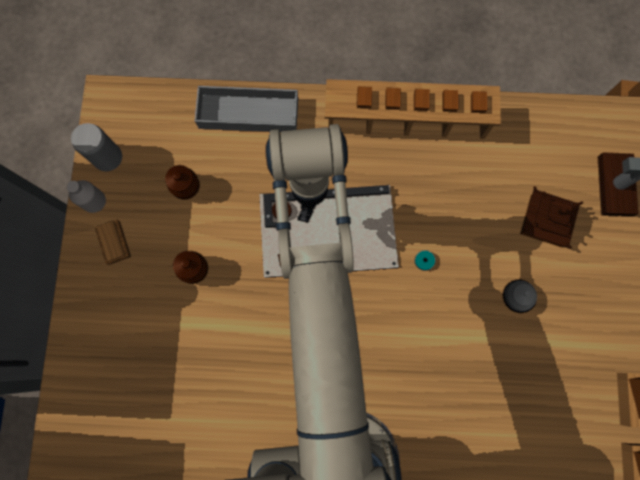

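```bash
python3 - <<'E'
from h import *
import cv2
q=np.load('q.npy')
im=ctrl.grab_frame('wrist')[:,:,::-1]; o=ctrl.get_obs()
T=wristT(o['tool_pos'],o['tool_rot'])
cv2.imwrite('pics/w13c.png',cv2.resize(im[60:190,230:390],None,fx=4,fy=4,interpolation=cv2.INTER_CUBIC))
# predicted pixels in crop
def cr(uv): return (np.array(uv)-[230,60]+.5)*4-.5
for n,P in [('bore if seated',(.045,.115,.028)),('inner corner top',(.07,.14,.028)),('corner foot',(.07,.14,.012)),('lip tip top in',(.014,.114,.028))]:
    print(n,cr(proj('wrist',j2w(q,P),T)[0]))
E
```

```text
bore if seated [364.83399412 284.77458411]
inner corner top [450.74574219  92.23310339]
corner foot [445.33124369 105.63775489]
lip tip top in [208.68426254 350.3799971 ]
```

View pics/w13c.png

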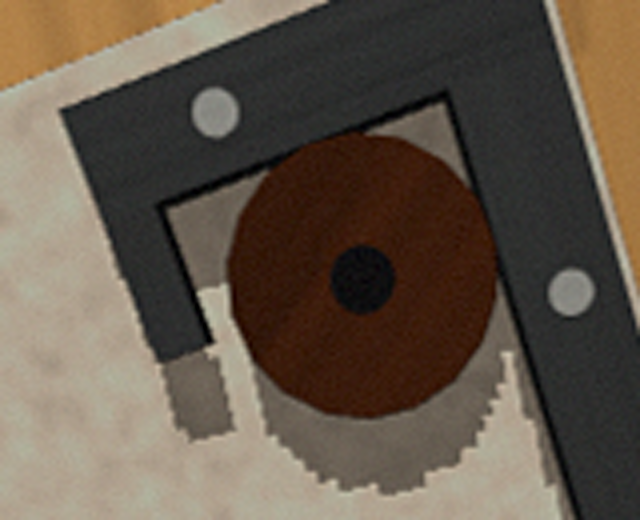

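The bore is at crop (363,280), against (365,285) predicted for a seated disc. At about 5.4 px/mm that is under 1 mm off. The disc touches both the rail and the stop, and the bystanders look unmoved. I'll raise the hand a bit more and hand in.

Call:
play_rows(targets="0 0 -0.8 0; 0 0 -0.8 0; 0 0 -0.4 0; 0 0 0 0; 0 0 0 0; 0 0 0 0")

```text
time: 14.8
tool_pos: [0.573, 0.1162, 0.2033]
tool_rot: [3.121, -0.356, -0.004]
contact_force: [0.6, -0.3, 0.1]
opening: -0.0003
```

```bash
python3 - <<'E'
from rig import ctrl
o=ctrl.get_obs(); print(o['time'],o['tool_pos'],abs(o['dq']).max(),o['contact_force']); print(ctrl.job_done())
E
```

```text
14.8 [0.57302955 0.11619122 0.20327255] 0.009771558472732526 [ 0.64570607 -0.25259693  0.12154431]
the job is handed in; nothing more can be done
None
```

The spacer is seated in the corner pocket, touching both the rail and the end stop, and the job was handed in at 14.8 s. No verdict was reported.

- **Across the jig:** I pushed the dark-wood disc onto the long rail with the shut fingertips. The force reading at the rail was about 5 N, with the disc still about 180 mm short of its seat.
- **Along the rail:** I slid it to the end stop with the push face tilted 20° toward the rail. Every picture on the way showed it flush against the rail. The force reading at the stop was again about 5 N.
- **Last checks:** The wrist picture shows the disc touching both faces, with its bore within about 1 mm of where a seated disc should be. The hand finished clear, with the fingertips 0.2 m above the counter. None of the checks failed or disagreed.
- **Not fully checked:** The other objects looked unmoved in the last pictures, but I did not measure them. The arm hid part of the jig in the last top view.

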